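# Load the step-casting coupons into their matching microscope holders

## Robot

A 6-joint arm with a two-finger parallel gripper is mounted at the origin on the work surface. World frame = base frame: x ahead of the robot, y to its left, z up, the work surface at z = 0. Lengths are in mm, angles in rad, forces in N, time in s.
With the tool pointing down it reaches from about 275 to 825 mm from the base axis. Payload 4.9 kg.
Tool frame: the origin (TCP) lies at the very end of the fingers, on their centre line; the grasp point (between the pads) lies 19 mm behind it; z points along the fingers, y is the direction in which the jaws open and shut (so a half turn about z gives the same grasp; the last joint's range is limited). The gripper opens to 85 mm and grips with 20 to 120 N. Pads are 22 mm wide; open, the fingers measure 114 mm over their backs; the gripper's body (76 mm by 85 mm) begins 54 mm behind the grasp point. The pads swing forward as they close: fully open they stand 13 mm farther back than shut.
Start: joints at [1.028, 0.326, -0.193, 1.052, 0, 1.437], TCP at [218.626, 504.699, 231.281] pointing down, gripper open.
Joint ranges: [-2.65, 2.65], [-0.97, 1.79], [-1.3, 1.35], [-1.93, 2.1], [-1.47, 1.37], [-3.14, 3.14]. Speed limits (rad/s): [2.57, 2.57, 3.14, 3.14, 3.14, 3.14].

## Interface

Orientations are given as [roll, pitch, yaw] about the fixed x, y, z axes, in that order (R = Rz(yaw) Ry(pitch) Rx(roll)).
In Python, from bench import bot, solve_ik, imaging gives the robot as it stands. Calls block until the motion is done:
- bot.move_ptp(position, orientation): joint-space move of the TCP to a pose.
- bot.movel(position, rot=None, max_speed=150, threshold=None): straight line of the TCP; rot=None keeps the orientation; max_speed is the mean speed in mm/s. With threshold (N) it stops when the force on the tool has changed by that much, and returns True; else False.
- bot.move_j(angles): joint-space move.
- bot.grip(opening, effort=None): opening from 0.0 (shut) to 1.0 (fully open); effort is the grip in N (None keeps the last); returns when the fingers have stopped.
- bot.dwell(seconds).
- solve_ik(position, orientation): joint angles nearest the present ones, or None.
- bot.get_state(): the state.
- imaging.capture(name): name is "scene" or "top" or "wrist"; returns the picture (400x640x3 uint8, blue, green, red); there is no depth.
- imaging.camera_model(name): a dict with "K" (3x3 intrinsics, pixels), "position" and "rotation" of the camera in the world. Camera axes: x right, y up, looking along -z (the intrinsics and any distortion apply to the point x, -y, -z); pixel columns grow to the right and rows downward; lengths in mm; the calibration is good to about 2 mm. A picture is of the moment at which its call begins: read the wrist's pose just before it. camera_model takes no time and is no camera call; for the wrist camera it gives the pose at the moment of the call.
A pose or a line that the arm cannot do raises bot.IKError and nothing moves.
- bot.sign_off(): hands the job in, once; it reports no verdict.
The state is a dict: "t": time; "qpos": joint angles; "joint_velocities": joint speeds; "effort": joint torques, N m; "tcp_pos": TCP position; "orientation": TCP orientation; "contact_force": force on the tool from outside, world axes, zero at the start; "wrist_torque": the same for the moment, N m; "opening": opening from 0.0 (shut) to 1.0 (fully open).
Only numpy, scipy, OpenCV 4.12 (cv2) and the standard library are available. Lean on these libraries where they do the work, as an engineer would, in place of code of your own. Each camera call takes 0.05 s, during which the arm holds its last target. There are 200 camera calls.

## Task

Move the four aluminium coupons from the grey transport rack into the white slotted holders on the black carrier plate, each into the one slot whose width matches its thickness (thinnest coupon in the narrowest slot, and so on up to the thickest in the widest). Each must stand upright, fully down on the slot floor and centred along the slot so that neither end sticks out of its holder. Leave the lens barrel and the jar where they stand.

Things in the scene. Friction and masses are not known exactly. Their poses are not given: they have to be found in the camera images.
- coupon_a: the thinnest coupon: plain aluminium block 40 mm long (its x), 10 mm thick (y), 70 mm high (z), about 76 g, loose, upright. Origin: centre of underside. Starts in any of 4 equal pockets (40 mm along the row, 50 mm across) of the fixed grey rack nearer the robot: 64 mm apart, floor 5 mm and wall tops 21 mm above the table.
- coupon_b: the second thinnest coupon: plain aluminium block 40 mm long (its x), 18 mm thick (y), 70 mm high (z), about 136 g, loose, upright. Origin: centre of underside. Starts in any of 4 equal pockets (40 mm along the row, 50 mm across) of the fixed grey rack nearer the robot: 64 mm apart, floor 5 mm and wall tops 21 mm above the table.
- coupon_c: the second thickest coupon: plain aluminium block 40 mm long (its x), 26 mm thick (y), 70 mm high (z), about 197 g, loose, upright. Origin: centre of underside. Starts in any of 4 equal pockets (40 mm along the row, 50 mm across) of the fixed grey rack nearer the robot: 64 mm apart, floor 5 mm and wall tops 21 mm above the table.
- coupon_d: the thickest coupon: plain aluminium block 40 mm long (its x), 34 mm thick (y), 70 mm high (z), about 257 g, loose, upright. Origin: centre of underside. Starts in any of 4 equal pockets (40 mm along the row, 50 mm across) of the fixed grey rack nearer the robot: 64 mm apart, floor 5 mm and wall tops 21 mm above the table.
- holder_a: fixed white block for the 10 mm coupon: 60 mm long (its x), 63 wide (y), 28 high; one slot along x, 14 mm wide, open on top and at both ends, floor 4 mm above the origin, top 5 mm chamfered (mouth 10 mm wider). Origin: centre of underside, 6 mm above the table, on a black plate. The 4 holders stand 64 mm apart in a row along y; only slot width differs.
- holder_b: fixed white block for the 18 mm coupon: 60 mm long (its x), 63 wide (y), 28 high; one slot along x, 22 mm wide, open on top and at both ends, floor 4 mm above the origin, top 5 mm chamfered (mouth 10 mm wider). Origin: centre of underside, 6 mm above the table, on a black plate. The 4 holders stand 64 mm apart in a row along y; only slot width differs.
- holder_c: fixed white block for the 26 mm coupon: 60 mm long (its x), 63 wide (y), 28 high; one slot along x, 30 mm wide, open on top and at both ends, floor 4 mm above the origin, top 5 mm chamfered (mouth 10 mm wider). Origin: centre of underside, 6 mm above the table, on a black plate. The 4 holders stand 64 mm apart in a row along y; only slot width differs.
- holder_d: fixed white block for the 34 mm coupon: 60 mm long (its x), 63 wide (y), 28 high; one slot along x, 38 mm wide, open on top and at both ends, floor 4 mm above the origin, top 5 mm chamfered (mouth 10 mm wider). Origin: centre of underside, 6 mm above the table, on a black plate. The 4 holders stand 64 mm apart in a row along y; only slot width differs.
- lens: black objective lens barrel standing upright on the table, up to 54 mm diameter, 75 mm high, loose; origin at the centre of its underside. Bystander.
- jar: closed jar standing upright on the table, 60 mm diameter, 70 mm high, loose; origin at the centre of its underside. Bystander.
There are look-alikes about, which are no part of the job. Leave any red look-alike of the coupon_a alone.

How it is judged (in metres and radians):
At the end, for the whole second after the job is handed in: Each coupon stands in its own matching holder: underside on the slot floor (less than 8 mm above the holder's underside; the floor is at 4 mm), within 13 mm of the holder's centre along the slot and 7 mm across, upright within 0.1 rad, lengthwise along the slot within 0.2 rad, and at rest (x of coupon_a in the frame of holder_a between -0.013 and 0.013 m and y of coupon_a in the frame of holder_a between -0.007 and 0.007 m and z of coupon_a in the frame of holder_a between 0 and 0.008 m and angle between each of coupon_a, coupon_b, coupon_c, coupon_d's own z axis and vertical below 0.1 rad and angle between the x axis of coupon_a and the x axis of holder_a, either way round below 0.2 rad and linear speed of each of coupon_a, coupon_b, coupon_c, coupon_d below 0.02 m/s and angular speed of each of coupon_a, coupon_b, coupon_c, coupon_d below 0.2 rad/s and x of coupon_b in the frame of holder_b between -0.013 and 0.013 m and y of coupon_b in the frame of holder_b between -0.007 and 0.007 m and z of coupon_b in the frame of holder_b between 0 and 0.008 m and angle between the x axis of coupon_b and the x axis of holder_b, either way round below 0.2 rad and x of coupon_c in the frame of holder_c between -0.013 and 0.013 m and y of coupon_c in the frame of holder_c between -0.007 and 0.007 m and z of coupon_c in the frame of holder_c between 0 and 0.008 m and angle between the x axis of coupon_c and the x axis of holder_c, either way round below 0.2 rad and x of coupon_d in the frame of holder_d between -0.013 and 0.013 m and y of coupon_d in the frame of holder_d between -0.007 and 0.007 m and z of coupon_d in the frame of holder_d between 0 and 0.008 m and angle between the x axis of coupon_d and the x axis of holder_d, either way round below 0.2 rad); the robot touches nothing.
It fails at once if the lens is moved by more than 20 mm (distance of lens from where it was at the start of the episode above 0.02 m).
It fails at once if the jar is moved by more than 20 mm (distance of jar from where it was at the start of the episode above 0.02 m).
It also fails if it takes over 104 s, if anything falls off the work surface, if the arm or the gripper's body presses on something with over 40 N, if the wrist force passes 120 N, or if a joint passes its speed limit or range.

## Working session

There is one attempt and no reset: what is moved stays moved. The work goes in short steps, each a Python script; the robot and the scene stay as the last script left them, time stands still between calls to the robot, and variables do not carry over. Pictures are saved under pics/ and viewed, about 12 in all and at most 16, crops included, and the job is handed in when it is done.

```bash
mkdir -p pics; ls
python3 - <<'E'
from bench import bot, imaging
import cv2,numpy as np
np.set_printoptions(precision=4,suppress=True)
for n in ("scene","top"):
    im=imaging.capture(n); cv2.imwrite(f"pics/{n}0.png",im); print(n,imaging.camera_model(n))
print(imaging.camera_model("wrist"))
print(bot.get_state())
E
```

```text
pics
scene {'K': array([[446.8869,   0.    , 323.5177],
       [  0.    , 446.8869, 197.8237],
       [  0.    ,   0.    ,   1.    ]]), 'position': array([1245.2509, -339.8118,  682.0627]), 'rotation': array([ 0.9064, -0.0174,  1.1625])}
top {'K': array([[375.3605,   0.    , 322.5471],
       [  0.    , 375.3605, 202.9193],
       [  0.    ,   0.    ,   1.    ]]), 'position': array([305.6173, -17.6673, 996.6247]), 'rotation': array([ 0.2267, -0.0024, -1.5158])}
{'K': array([[351.6167,   0.    , 314.0621],
       [  0.    , 351.6167, 200.8583],
       [  0.    ,   0.    ,   1.    ]]), 'position': array([154.5777, 532.2227, 372.9322]), 'rotation': array([-0.2762,  0.0015,  1.162 ])}
{'t': 0.1, 'qpos': array([ 1.0278,  0.3269, -0.1935,  1.052 , -0.    ,  1.4366]), 'joint_velocities': array([-0.0001, -0.0017,  0.0016,  0.0015, -0.001 ,  0.0016]), 'effort': array([  0.0025, -44.4238,  26.3039,   0.0078,   0.    ,  -0.    ]), 'tcp_pos': array([218.3397, 504.248 , 230.5902]), 'orientation': array([-3.1401, -0.0002,  2.7328]), 'contact_force': array([-0.4577, -0.6714,  0.0982]), 'wrist_torque': array([0.0161, 0.0499, 0.0025]), 'opening': 0.996569139590079}
```

View pics/top0.png

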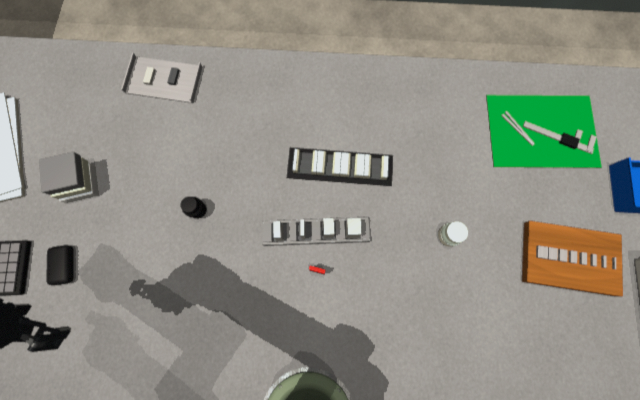

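View pics/scene0.png

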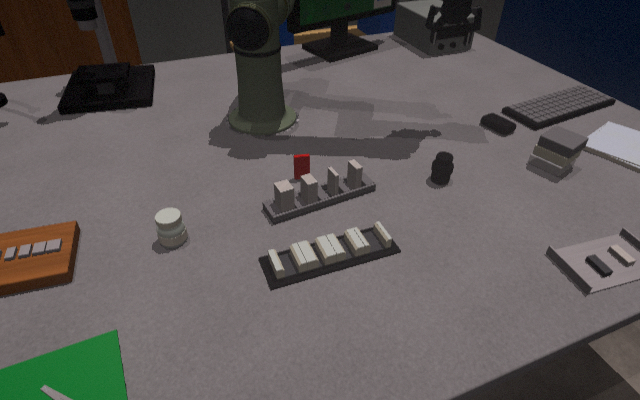

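```bash
cat > h.py <<'E'
from bench import bot, solve_ik, imaging
import cv2, numpy as np
from scipy.spatial.transform import Rotation as Ro
np.set_printoptions(precision=4,suppress=True)
def ray(cm,uv):
    uv=np.atleast_2d(np.float64(uv)); K=cm["K"]
    d=np.c_[(uv[:,0]-K[0,2])/K[0,0],-(uv[:,1]-K[1,2])/K[1,1],-np.ones(len(uv))]
    return cm["position"],d@Ro.from_euler("xyz",cm["rotation"]).as_matrix().T
def onplane(cm,uv,z):
    p,d=ray(cm,uv); return p+d*((z-p[2])/d[:,2])[:,None]
def project(cm,P):
    q=(np.atleast_2d(P)-cm["position"])@Ro.from_euler("xyz",cm["rotation"]).as_matrix()
    return np.c_[cm["K"][0,2]-cm["K"][0,0]*q[:,0]/q[:,2],cm["K"][1,2]+cm["K"][1,1]*q[:,1]/q[:,2]]
def down(yaw): return [np.pi,0,yaw]
E
python3 - <<'E'
from h import *
cm=imaging.camera_model("top")
R=onplane(cm,[[278,224],[304,222],[329,221],[355,220]],75);print(R)
print(onplane(cm,[[264,244],[370,241],[316,269]],0))
H=onplane(cm,[[297,160],[318,161],[341,162],[362,163],[385,165]],34);print(H)
print(onplane(cm,[[288,180],[391,185],[291,148],[392,154]],6))
print(onplane(cm,[[193,205],[454,232]],70))
# wrist looks: camera ~70mm along tool x, 142 above TCP, looking 0.276 rad back
for n,c in (("rack",R.mean(0)),("hold",H.mean(0))):
    for yaw in (0,np.pi):
        zt=230; off=-1*np.array([np.cos(yaw),np.sin(yaw)])*(-0+ (69.5-0.283*(zt+142-60)))
        p=[c[0]+off[0],c[1]+off[1],zt]
        q=solve_ik(p,down(yaw)); print(n,yaw,p,q)
E
```

```text
[[458.1086  99.4596  75.    ]
 [466.725   35.2423  75.    ]
 [472.6992 -26.7924  75.    ]
 [478.8209 -91.4136  75.    ]]
[[ 414.7869  141.725     0.    ]
 [ 438.3529 -139.3328    0.    ]
 [ 357.01     -0.068     0.    ]]
[[ 642.4552   67.7129   34.    ]
 [ 642.7812   10.8823   34.    ]
 [ 643.4083  -51.2851   34.    ]
 [ 643.7335 -108.0029   34.    ]
 [ 641.5236 -170.1039   34.    ]]
[[ 593.1117   90.8046    6.    ]
 [ 594.6022 -191.9732    6.    ]
 [ 686.6768   89.4718    6.    ]
 [ 684.6936 -193.5021    6.    ]]
[[ 495.5545  318.5596   70.    ]
 [ 463.0849 -339.1844   70.    ]]
rack 0 [np.float64(487.88445044767815), np.float64(4.12397639091731), 230] [-0.143   0.2126 -0.3508  1.0074  0.      2.9986]
rack 3.141592653589793 [np.float64(450.29245044767816), np.float64(4.123976390917313), 230] [-0.155   0.1426 -0.4378  0.9904  0.     -0.155 ]
hold 0 [np.float64(661.5763262563228), np.float64(-50.15934415596293), 230] [-0.1868  0.543   0.1417  1.1695  0.      2.9548]
hold 3.141592653589793 [np.float64(623.9843262563227), np.float64(-50.15934415596293), 230] [-0.1981  0.4695  0.0215  1.1228  0.     -0.1981]
```

Run:
```python
from h import *
import json
out=[]
for n,p in (("rack",[450,4,230]),("hold",[624,-50,230])):
    bot.move_ptp(p,down(np.pi)); bot.dwell(.3)
    cm=imaging.camera_model("wrist"); im=imaging.capture("wrist"); cv2.imwrite(f"pics/w_{n}.png",im)
    json.dump({k:np.array(v).tolist() for k,v in cm.items()},open(f"pics/w_{n}.json","w")); out.append(im)
    print(cm, bot.get_state()["t"],bot.get_state()["tcp_pos"])
```

```text
{'K': array([[351.6167,   0.    , 314.0621],
       [  0.    , 351.6167, 200.8583],
       [  0.    ,   0.    ,   1.    ]]), 'position': array([380.4638,   4.7168, 372.3197]), 'rotation': array([-0.2763,  0.0003,  1.5716])} 2.4417 [449.9965   4.3281 229.9581]
{'K': array([[351.6167,   0.    , 314.0621],
       [  0.    , 351.6167, 200.8583],
       [  0.    ,   0.    ,   1.    ]]), 'position': array([553.7486, -49.2103, 373.0684]), 'rotation': array([-0.277 ,  0.0004,  1.5713])} 3.55 [623.5414 -49.648  230.6577]
```

View pics/w_rack.png

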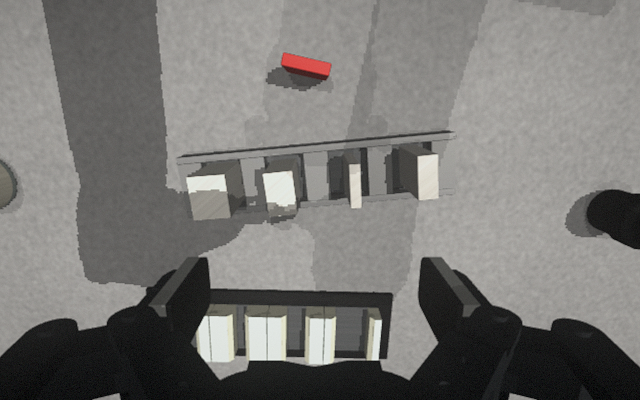

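View pics/w_hold.png

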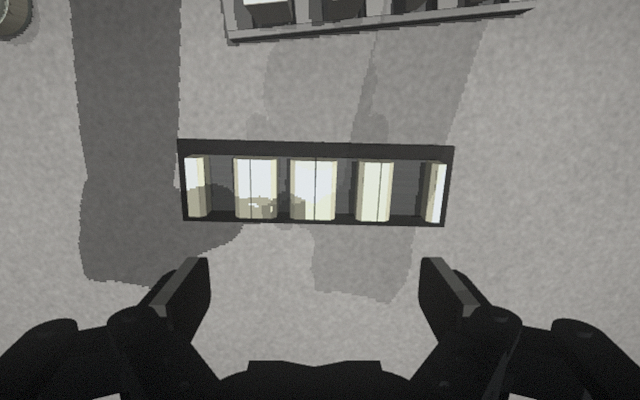

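Run:
```python
import cv2,numpy as np
a=cv2.imread("pics/w_hold.png")[138:233,170:470]; b=cv2.imread("pics/w_rack.png")[130:225,170:470]
f=lambda x:cv2.resize(x,None,fx=2.6,fy=2.6,interpolation=cv2.INTER_CUBIC)
A=np.clip(f(a).astype(float),0,255); A=(255*(A/255)**.6).astype(np.uint8)
cv2.imwrite("pics/crop1.png",np.vstack([A,f(b)]))
g=cv2.cvtColor(cv2.imread("pics/w_hold.png"),cv2.COLOR_BGR2GRAY)
for r in (165,185,205):
    print(r); row=g[r,178:455].astype(int); d=np.diff(row); print([(178+i,int(d[i])) for i in np.where(abs(d)>12)[0]])
```

```text
165
[(np.int64(178), -89), (np.int64(183), 66), (np.int64(184), 93), (np.int64(185), 31), (np.int64(202), -39), (np.int64(203), -102), (np.int64(204), 19), (np.int64(231), -32), (np.int64(232), 56), (np.int64(233), 59), (np.int64(236), 18), (np.int64(237), 25), (np.int64(248), -49), (np.int64(249), -18), (np.int64(250), 69), (np.int64(275), -54), (np.int64(276), -64), (np.int64(286), -26), (np.int64(289), 74), (np.int64(290), 49), (np.int64(294), 22), (np.int64(295), 15), (np.int64(313), -13), (np.int64(314), -79), (np.int64(315), 30), (np.int64(316), 65), (np.int64(335), -26), (np.int64(336), -71), (np.int64(337), -24), (np.int64(351), -22), (np.int64(358), 49), (np.int64(359), 32), (np.int64(363), 14), (np.int64(364), 52), (np.int64(379), -35), (np.int64(380), -56), (np.int64(381), 70), (np.int64(382), 22), (np.int64(389), -14), (np.int64(392), -39), (np.int64(393), -87), (np.int64(419), -14), (np.int64(420), -27), (np.int64(425), 13), (np.int64(430), 35), (np.int64(431), 41), (np.int64(432), 19), (np.int64(437), 24), (np.int64(438), 35), (np.int64(445), -47), (np.int64(446), -134)
[... 2045 characters left out ...]
(304), 55), (np.int64(305), 45), (np.int64(312), -16), (np.int64(313), -62), (np.int64(314), 24), (np.int64(315), 57), (np.int64(330), -14), (np.int64(334), -50), (np.int64(335), -63), (np.int64(347), -14), (np.int64(348), -21), (np.int64(355), 34), (np.int64(356), 42), (np.int64(357), 13), (np.int64(361), 42), (np.int64(362), 24), (np.int64(376), -39), (np.int64(377), -43), (np.int64(378), 68), (np.int64(379), 15), (np.int64(388), -22), (np.int64(389), -62), (np.int64(390), -40), (np.int64(413), -15), (np.int64(414), -23), (np.int64(426), 62), (np.int64(427), 46), (np.int64(432), 14), (np.int64(433), 31), (np.int64(440), -61), (np.int64(441), -128), (np.int64(446), 64), (np.int64(447), 46)]
```

View pics/crop1.png

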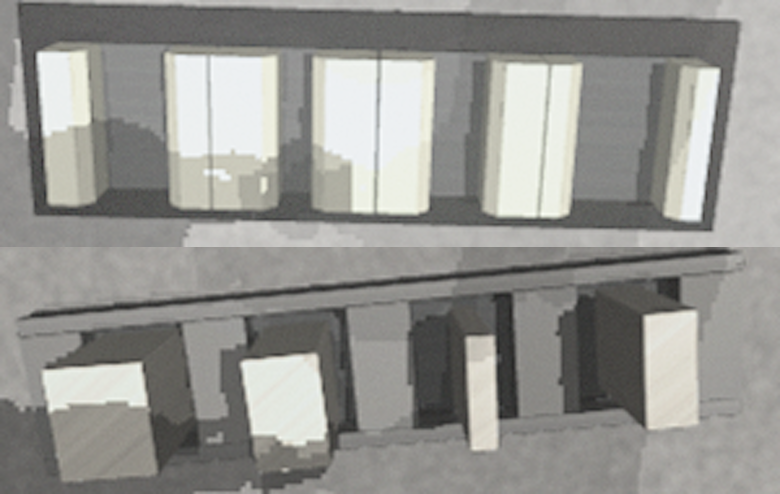

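Run:
```python
from h import *
import json
L=lambda n:{k:np.array(v) for k,v in json.load(open(f"pics/w_{n}.json")).items()}
cm=L("rack")
C=dict(d=[(44,370),(141,362),(158,475),(63,481)],c=[(242,360),(318,353),(330,468),(258,472)],a=[(467,337),(493,335),(497,449),(470,450)],b=[(643,313),(696,309),(697,424),(647,430)])
for k,v in C.items():
    v=np.array(v)-[0,247]; P=onplane(cm,v/2.6+[170,130],75)[:,:2]
    e=(P[2]+P[3]-P[0]-P[1])/2; print(k,P.mean(0),"len",np.hypot(*e),"wid",np.hypot(*(P[1]+P[2]-P[0]-P[3])/2),"yaw",np.arctan2(e[1],e[0]))
cm=L("hold")
for r,cols in ((165,[184.5,250,315,381,446]),(185,[185.8,250,315.2,379.7,443.5]),(205,[187.7,250.5,314,378,441])):
    print(r,onplane(cm,[(c+.0,r) for c in cols],34)[:,:2].round(1).tolist())
# ridge ends (top-face flat) from crop
print(onplane(cm,np.array([(37,50),(718,68),(48,204),(700,220),(378,58),(376,213)])/2.6+[170,138],34).round(1))
```

```text
d [461.9641 -87.3369] len 39.24976153817342 wid 32.65922173461756 yaw 0.07438479654422386
c [458.8647 -24.7104] len 39.62342417972423 wid 24.9963019128909 yaw 0.09390716329150013
a [451.7204  40.5247] len 39.03094974291539 wid 8.856056915509535 yaw 0.0627707273290839
b [443.5831 102.9441] len 39.47383490846142 wid 17.008215562619515 yaw 0.10984021374119446
165 [[613.9, -175.6], [613.9, -111.7], [613.8, -48.4], [613.8, 15.9], [613.8, 79.2]]
185 [[633.9, -176.3], [633.9, -112.7], [633.8, -48.2], [633.8, 15.7], [633.8, 78.8]]
205 [[654.6, -176.4], [654.5, -113.2], [654.5, -49.4], [654.5, 15.0], [654.4, 78.4]]
[[ 606.3 -175.1   34. ]
 [ 612.9   79.3   34. ]
 [ 666.7 -176.8   34. ]
 [ 673.2   78.4   34. ]
 [ 609.2  -48.    34. ]
 [ 670.3  -48.7   34. ]]
```

```bash
cat >> h.py <<'E'
T=dict(a=10,b=18,c=26,d=34)
PK=dict(d=(462,-87.3),c=(458.9,-24.7),a=(451.7,40.5),b=(443.6,102.9)); PYAW=.09
HYAW=-.024; HC=np.array([639.8,-48.6])
OFF=dict(c=-96,a=-32,b=32,d=96)
PL={k:HC+o*np.array([-np.sin(HYAW),np.cos(HYAW)]) for k,o in OFF.items()}
F=lambda: bot.get_state()["contact_force"].round(1)
def pick(k):
    x,y=PK[k]; r=down(np.pi+PYAW)
    bot.grip((T[k]+14)/85,40)
    bot.move_ptp([x,y,140],r); bot.movel([x,y,41],max_speed=120)
    bot.grip(max(0,(T[k]-8)/85),40); print(k,"closed",bot.get_state()["opening"]*85,F())
    bot.movel([x,y,150],max_speed=120); print("lifted",bot.get_state()["opening"]*85,F())
def place(k):
    x,y=PL[k]; r=down(np.pi+HYAW)
    bot.movel([x,y,150],r,max_speed=180); bot.movel([x,y,85],max_speed=120); bot.dwell(.2)
    hit=bot.movel([x,y,43],max_speed=40,threshold=8); s=bot.get_state()
    print("place",hit,s["tcp_pos"],F(),"t",s["t"]); return s["tcp_pos"][2]
def release(k):
    x,y=PL[k]; bot.grip((T[k]+14)/85); bot.dwell(.2); bot.movel([x,y,150],max_speed=150); print("t",bot.get_state()["t"])
E
python3 - <<'E'
from h import *
pick("d")
if place("d")<50: release("d")
E
```

```text
d closed 33.28878196679145 [-0.2 -0.   4.1]
lifted 33.523340270469326 [ 0.1 -0.4 -2.5]
place True [641.646   47.1835  46.7979] [-0.7  0.2  4.4] t 10.2583
t 11.6
```

Run:
```python
from h import *
for k in "cab":
    pick(k)
    if abs(bot.get_state()["opening"]*85-T[k])>3 or place(k)>50: print("STOP",k); break
    release(k)
else:
    bot.move_ptp([500,-50,230],down(np.pi)); bot.dwell(.2)
    cv2.imwrite("pics/end_scene.png",imaging.capture("scene"))
    bot.move_ptp([624,-50,230],down(np.pi)); bot.dwell(.3)
    import json
    cm=imaging.camera_model("wrist"); cv2.imwrite("pics/end_w.png",imaging.capture("wrist"))
    json.dump({k:np.array(v).tolist() for k,v in cm.items()},open("pics/end_w.json","w"))
    im=cv2.imread("pics/end_w.png")[130:240,160:480]; sc=cv2.imread("pics/end_scene.png")[130:300,230:550]
    cv2.imwrite("pics/end_crop.png",cv2.resize(np.vstack([im,sc]),None,fx=2.1,fy=2.1,interpolation=cv2.INTER_CUBIC))
```

```text
c closed 25.587339768498193 [0.5 0.7 3.3]
lifted 25.730270263176543 [-0.8 -0.3 -2.8]
place True [ 636.9487 -144.5821   46.7244] [-0.8 -0.4  4.6] t 18.0667
t 19.4083
a closed 9.37345309732532 [ 0.4 -0.2  3.5]
lifted 9.283263825047976 [-0.7 -0.9 -0.7]
place True [638.5617 -80.495   46.8067] [-1.2  0.3  4. ] t 26.1917
t 27.525
b closed 17.38945002606583 [-0.  -0.2  4.2]
lifted 17.39031401117667 [-0.2 -0.4 -0.8]
place True [640.2604 -16.6129  46.815 ] [-1.1  1.3  3.2] t 34.3167
t 35.65
```

View pics/end_crop.png

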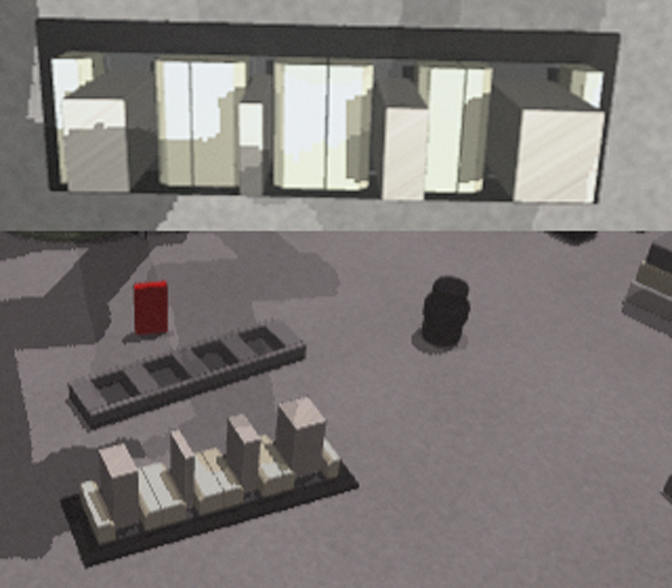

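All four coupons stand upright in the matching slots, with tops in the crop at about (97,145), (251,148), (405,153) and (560,155). The red look-alike and the lens haven't moved. Next I'll compare the top-face centres with the holder centres.

Run:
```python
from h import *
import json
cm={k:np.array(v) for k,v in json.load(open("pics/end_w.json")).items()}
C=dict(c=[(65,98),(126,99),(128,190),(68,191)],a=[(239,102),(263,103),(262,194),(241,194)],b=[(385,107),(426,107),(425,199),(384,199)],d=[(515,109),(603,112),(599,203),(513,200)])
for k,v in C.items():
    P=onplane(cm,np.array(v)/2.1+[160,130],80)[:,:2]; e=(P[2]+P[3]-P[0]-P[1])/2
    print(k,P.mean(0)-PL[k],"len",np.hypot(*e),"yaw err",np.arctan2(e[1],e[0])-HYAW)
a=cv2.imread("pics/top0.png"); b=imaging.capture("top"); d=cv2.absdiff(a,b).max(2)
print("diff lens/jar",d[195:220,180:210].mean(),d[220:247,438:470].mean())
s=bot.get_state(); print(s["t"],s["tcp_pos"],F()); bot.sign_off()
```

```text
c [-2.0401  1.4433] len 39.3814511177089 yaw err -0.033998476787761286
a [-1.9669  1.0325] len 39.22044880263402 yaw err 0.002277885351177695
b [-1.4516  0.4986] len 39.57452926616769 yaw err 0.04347941367356768
d [-1.6955 -0.387 ] len 39.28298198820349 yaw err 0.07866631337514685
diff lens/jar 9.926666666666666 16.48611111111111
37.5667 [623.658  -50.0489 230.5251] [-1.1 -0.8 -0.4]
the job is handed in; nothing more can be done
```

All four coupons are in their matching holders, and I handed the job in at about 37.6 s of the 104 s allowed. From the robot's right to its left (from −y to +y), the holders are c, a, b and d. I gripped each coupon across its thickness and lowered it until the tool felt contact.

**Seating:** contact came at a tool height of 46.7–46.8 mm for every coupon. I expected 46 mm for a coupon resting on the slot floor.

**Position:** the last wrist picture puts each coupon about 2 mm or less off along the slot and 1.5 mm or less across it. Yaw error is at most 0.08 rad, from corners I read by hand. All four look upright in the scene picture, and the gripper was clear of everything.

**Lens and jar:** the arm never went near either one, and the lens looks undisturbed in the scene picture. However, comparing the first and last top-camera pictures gave a non-zero difference around both (mean 10 grey levels for the lens, 16 for the jar). I think the arm's moving shadow caused it, but I did not look into it before handing in.

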